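# Bring the cementing clamp's foot down on a lantern globe and lock it

### The job

The ruby globe has just been bedded in its brass ring under the cementing clamp: twist the T-bar to unlock the clamp's telescoping rod (it drops if let go), slide the rod down until the cork foot presses on the globe gently but firmly (about 10 N; the glass cracks above 20 N), then twist the T-bar back to lock it, so that the clamp keeps that pressure by itself, and let go. Leave the other things lying round the clamp where they are.

Things in the scene. Friction and masses are not known exactly. Their poses are not given: they have to be found in the camera images.
- clamp: The cementing clamp, fixed to the bench: cedar slab 130 x 200 x 18 mm, two steel posts 16 mm thick, 83 mm either side of its middle along its y, joined by a brass cross-beam. Origin: centre of the slab's underside at bench height, on the rod's vertical axis; z up.
- beam_top (a point): Middle of the cross-beam's top face, 194 mm above the bench, on the rod's axis. The beam is 190 mm long (along the clamp's y), 64 mm wide, 26 mm thick; caps over the posts reach 201 mm. The telescoping rod passes down through it.
- under_globe (a point): Point on the slab's top, on the rod's axis, beneath the ruby globe: loose, 66 mm tall, 88 mm across, flat top 56 mm across, standing in a brass ring on a stem, centred on the axis under the foot. The stem's height differs each time and is not measured: the globe's top lies 95 to 121 mm above the bench and must be found by feel (or seen).
- ram (a joint): How far the rod, with T-bar and foot, has been slid down, m: 0 fully up, 0.055 lowest; starts at 0 to 0.015. The moving parts weigh about 3 N and slide with about 1 N of friction: an unlocked rod that is let go drops on the glass and may crack it. A locked rod withstands about 20 N along its length.
- rod_twist (a joint): Twist of rod and T-bar, rad, positive counterclockwise from above: 0 locked (the start), stops at -0.05 and 1.25. A rib on the rod wedges a sprung brake shoe in the beam, at any height: it grips more and more from 0.7 down to 0 and is free above 0.75. Turn to about 1.0 to unlock, back to 0 to lock (locked: below 0.2). Turning takes up to about 0.4 N m.
- tbar_grip (a point): Middle of the brass T-bar on top of the rod, the place to grip: a bar 64 mm long, 14 mm wide, 20 mm tall (10 mm above and below this point). The bar runs along this point's y, so fingers from above close along its x; z is up. At twist 0 the bar is parallel to the cross-beam. It stands 286 mm above the bench minus the ram value.
- foot: The foot: cork-faced disc 64 mm across, 10 mm thick, at the rod's lower end; slides with the rod, does not turn. Sprung: it yields 1 mm per 4 N, 6 mm at most, so press slowly. The uncompressed cork face is 145 mm above the bench minus the ram value, 141 mm under tbar_grip; this body's origin is 145 mm below the cork face, on the axis.
- lantern_frame: Bystander: empty hexagonal brass lantern frame, 110 mm across, 153 mm tall, upright; origin at the centre of its underside.
- scraper: Bystander: steel scraper with round walnut grip, about 208 mm long, lying on the bench along its own x; origin on the bench near its middle.
- shaping_block: Bystander: round-faced cedar shaping block 70 x 100 mm, 71 mm tall, flat side down; origin at the centre of its underside.
- finial: Bystander: small turned brass finial, 32 mm across, 46 mm tall, upright; origin at the centre of its underside, on the bench.
- collar: Bystander: flat brass ring, 60 mm across, 12 mm tall; origin at the centre of its underside, on the bench.
- ball_lid: Bystander: domed brass lantern lid, 68 mm across, 36 mm tall; origin at the centre of its underside, on the bench.

How it is judged:
By the outcome, as a careful person would: the job done as asked, in the order asked, and still so for the second after the job is handed in, with the robot touching nothing.
It also fails if it takes over 51 s, if anything falls off the work surface, if the arm or the gripper's body presses on something with over 40 N, if the wrist force passes 120 N, or if a joint passes its speed limit or range.

### The arm

A 6-joint arm with a two-finger parallel gripper is mounted at the origin on the work surface. World frame = base frame: x ahead of the robot, y to its left, z up, the work surface at z = 0. Lengths are in m, angles in rad, forces in N, time in s.
With the tool pointing down it reaches from about 0.225 to 0.875 m from the base axis. Payload 3.4 kg.
Tool frame: the origin (TCP) lies at the very end of the fingers, on their centre line; the grasp point (between the pads) lies 19 mm behind it; z points along the fingers, y is the direction in which the jaws open and shut (so a half turn about z gives the same grasp; the last joint's range is limited). The gripper opens to 85 mm and grips with 20 to 120 N. Pads are 22 mm wide; open, the fingers measure 114 mm over their backs; the gripper's body (76 mm by 85 mm) begins 54 mm behind the grasp point. The pads swing forward as they close: fully open they stand 13 mm farther back than shut.
Start: joints at [1.113, 0.276, 1.505, -0, 1.361, -0.121], TCP at [0.19, 0.543, 0.231] pointing down, gripper open.
Joint ranges: [-2.89, 2.89], [-0.75, 2.08], [0.22, 2.7], [-1.18, 4.32], [0.11, 2.71], [-2.7, 2.7]. Speed limits (rad/s): [2.57, 2.57, 3.14, 3.14, 3.14, 3.14].

### API

Orientations are given as a unit quaternion [w, x, y, z].
In Python, from rig import manip gives the robot as it stands. The module is installed in compiled form; this text tells all that it offers.
- The arm moves only by the tool carry_out, never from a script. Its argument "moves" is one flat list of numbers, 5 for each row, row after row: the opening in per cent of the stroke, from 0 (shut) to 100 (fully open), then the shift along the world's x, y, z in cm, then the turn about the world's z in rad. A call has exactly 10 rows; each row shifts and turns the commanded pose from where the row before left it; what a row does not reach is not made up. A row lasts 1/10 s, in which the tool goes at most 50 mm and 8.59 degrees, less where a joint would pass 70% of its speed; a pose out of reach is approached as far as the arm can. A call is refused whole if a number of a shift passes 5 or a number of a turn 0.15, either way. A call with a gripper value outside its range is refused whole. The fingers move at their own pace and stop on an object; "squeeze" is the grip in N (left out, the last holds). Time passes only in rows, so rows that do not move let the fingers close, or fill a call up. It gives the time, the measured TCP pose, the force and the opening at its end, in the units of the state.
- manip.get_state(): the state, without advancing time (a new reading comes with each control period).
- manip.get_image(name): name is "scene" or "top" or "wrist"; returns the picture (384x512x3 uint8, red, green, blue); there is no depth.
- manip.camera_info(name): a dict with "fov_y" (degrees; the focal length in pixels is half the picture's height over the tangent of half this angle, whatever the lens; pixels are square), "cx", "cy" (the principal point, pixels), "rvec" (rotation vector, rad) and "tvec" (3), from world to camera coordinates, as OpenCV has them; the wrist camera has in their place "hand_eye" (4x4, takes a point from camera to tool coordinates, whose origin is the TCP and whose axes are the flange's). Camera axes: x right, y down, z forward; pixel columns grow to the right and rows downward; lengths in m; the calibration is good to about 2 mm. The wrist camera is an equidistant fisheye: a pixel r from the principal point sees the ray r / f radians off the axis. A picture is of the moment at which its call begins: read the wrist's pose just before it. camera_info takes no time and is no camera call.
- manip.sign_off(): hands the job in, once; it reports no verdict.
The state is a dict: "clock": time; "qpos": joint angles; "qd": joint speeds; "effort": joint torques, N m; "position": TCP position; "ee_rot": TCP orientation; "contact_force": force on the tool from outside, world axes, zero at the start; "moment": the same for the moment, N m; "width": finger opening in m.
Only numpy, scipy, OpenCV 4.12 (cv2) and the standard library are available. Lean on these libraries where they do the work, as an engineer would, in place of code of your own. Each camera call takes 0.05 s, during which the arm holds its last target. There are 200 camera calls.

## Working session

There is one attempt and no reset: what is moved stays moved. The work goes in short steps, Python scripts to look and compute and a tool call to move; the robot and the scene stay as the last step left them, time stands still between calls to the robot, and variables do not carry over. Pictures are saved under pics/ and viewed, about 8 in all and at most 12, crops included, and the job is handed in when it is done.

Besides the shell and the picture viewer there is one more tool, called after ">>>" in YAML: its name, and indented under it one key for each argument. carry_out: Moves the arm, as the interface text tells. Its arguments: {"type":"object","properties":{"moves":{"type":"array","items":{"type":"number"}},"squeeze":{"type":"number"}},"required":["moves"]}

```bash
mkdir -p pics
python3 - <<'E'
from rig import manip
import cv2,numpy as np
s=manip.get_state();print({k:np.round(v,3).tolist() for k,v in s.items()})
a=manip.get_image("scene");b=manip.get_image("top")
cv2.imwrite("pics/scene.png",a[:,:,::-1]);cv2.imwrite("pics/top.png",b[:,:,::-1])
for n in("scene","top","wrist"):print(n,manip.camera_info(n))
E
```

```text
{'clock': 0.0, 'qpos': [1.113, 0.277, 1.506, 0.0, 1.361, -0.121], 'qd': [0.002, -0.0, 0.0, -0.001, 0.001, -0.001], 'effort': [0.001, -41.678, -24.58, -0.0, 0.011, -0.0], 'position': [0.19, 0.542, 0.23], 'ee_rot': [-0.0, 0.168, 0.986, -0.001], 'contact_force': [0.331, 0.328, 0.375], 'moment': [-0.033, -0.044, -0.032], 'width': 0.085}
scene {'fov_y': 50.947744273044506, 'cx': 252.9706557464738, 'cy': 192.6779467018078, 'rvec': array([ 1.36481865,  1.93306029, -1.02104371]), 'tvec': array([ 0.15500866, -0.15809044,  1.43742734])}
top {'fov_y': 51.878783482791455, 'cx': 250.89635140215725, 'cy': 190.14665016049793, 'rvec': array([ 2.12371406, -2.10663365,  0.17294244]), 'tvec': array([0.03604535, 0.59934388, 0.96972031])}
wrist {'fov_y': 65.70646984690485, 'cx': 256.27411931025625, 'cy': 193.22585467884016, 'hand_eye': array([[-7.64801149e-04, -9.61874296e-01, -2.73490867e-01,
         6.94535433e-02],
       [ 9.99999684e-01, -7.94435746e-04, -2.38978381e-06,
        -1.82240747e-04],
       [-2.14972249e-04, -2.73490782e-01,  9.61874600e-01,
        -1.42661890e-01],
       [ 0.00000000e+00,  0.00000000e+00,  0.00000000e+00,
         1.00000000e+00]])}
```

View pics/scene.png

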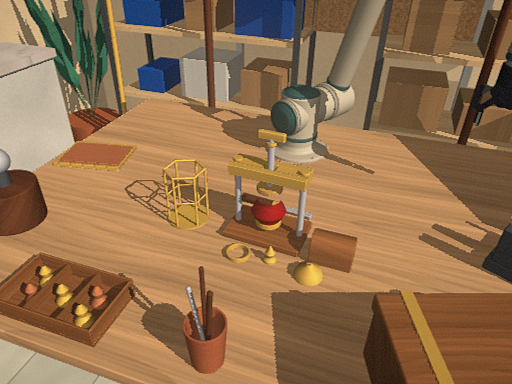

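View pics/top.png

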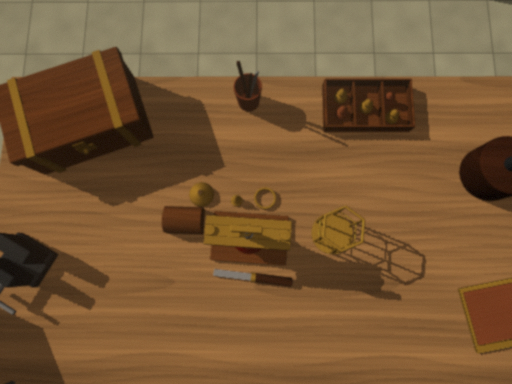

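The scene picture shows the clamp with the T-bar at about (272,136). In the top picture the beam is centred at about (248,232), with the T-bar on it. I'll zoom both to get the beam corners and bar.

Run:
```python
import cv2,numpy as np
a=cv2.imread("pics/scene.png")[120:250,215:345];b=cv2.imread("pics/top.png")[195:275,195:305]
A=cv2.resize(a,None,fx=4.6,fy=4.6,interpolation=2);B=cv2.resize(b,None,fx=7,fy=7,interpolation=2)
cv2.imwrite("pics/az.png",A);cv2.imwrite("pics/bz.png",B)
```

```text
(no output)
```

View pics/az.png

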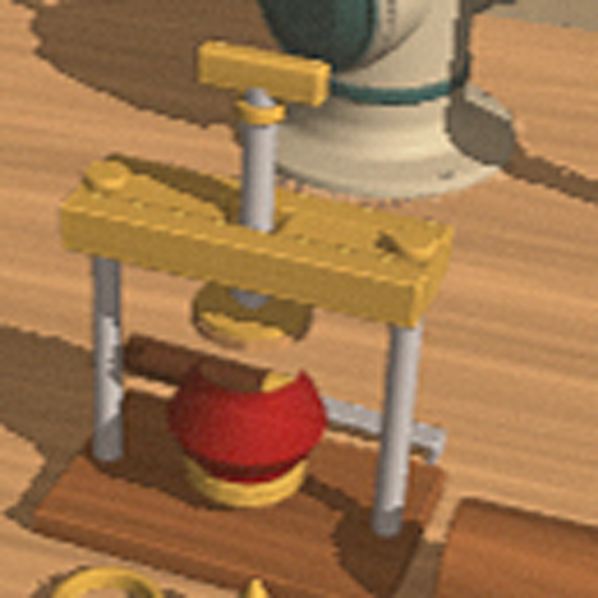

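View pics/bz.png

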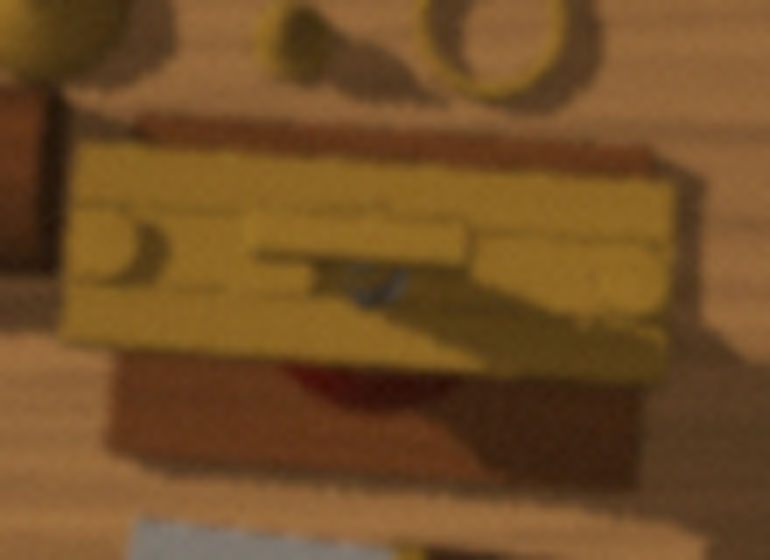

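```bash
cat > h.py <<'E'
from rig import manip
import cv2,numpy as np
from scipy.optimize import least_squares
def cam(n):
    c=manip.camera_info(n);f=192/np.tan(np.radians(c["fov_y"]/2))
    return np.array([[f,0,c["cx"]],[0,f,c["cy"]],[0,0,1]]),c["rvec"],c["tvec"]
def proj(n,P):
    K,r,t=cam(n);return cv2.projectPoints(np.atleast_2d(P).astype(float),r,t,K,None)[0][:,0]
def onplane(n,uv,z):
    K,r,t=cam(n);R=cv2.Rodrigues(r)[0];C=-R.T@t
    d=(R.T@np.linalg.inv(K)@np.c_[np.atleast_2d(uv),np.ones(len(np.atleast_2d(uv)))].T).T
    return C+d*((z-C[2])/d[:,2])[:,None]
def tri(uvs,x0=(.5,0,.2)):
    return least_squares(lambda X:np.concatenate([proj(n,X)[0]-uv for n,uv in uvs.items()]),x0)
S=lambda u,v:np.array([215+(u+.5)/4.6-.5,120+(v+.5)/4.6-.5])
T=lambda u,v:np.array([195+(u+.5)/7-.5,195+(v+.5)/7-.5])
E
python3 - <<'E'
from h import *
np.set_printoptions(precision=4,suppress=True)
bt=onplane("top",[T(82,143),T(675,180),T(665,382),T(63,343)],.194);print("beam",bt,bt.mean(0))
d=bt[1]+bt[2]-bt[0]-bt[3];print("axis angle",np.arctan2(d[1],d[0]),np.linalg.norm(d)/2)
bs=onplane("scene",[S(62,208),S(415,283),S(452,230),S(105,158)],.194);print("beam scene",bs,bs.mean(0))
d=bs[1]+bs[2]-bs[0]-bs[3];print(np.arctan2(d[1],d[0]),np.linalg.norm(d)/2)
r=tri({"top":T(362,236),"scene":S(265,58)});print("tbar top",r.x,r.fun)
g=onplane("top",[T(258,230),T(469,243)],r.x[2]);d=g[1]-g[0];print(np.arctan2(d[1],d[0]),np.linalg.norm(d))
# slab top corners scene/top
sl=onplane("top",[T(135,115),T(652,150),T(640,488),T(108,450)],.018);print("slab",sl,sl.mean(0))
E
```

```text
beam [[ 0.5165  0.1363  0.194 ]
 [ 0.5062 -0.0513  0.194 ]
 [ 0.4432 -0.0477  0.194 ]
 [ 0.4535  0.1404  0.194 ]] [0.4799 0.0444 0.194 ]
axis angle -1.6257550054174765 0.18816060926760914
beam scene [[ 0.5075 -0.0527  0.194 ]
 [ 0.5152  0.1326  0.194 ]
 [ 0.4595  0.1387  0.194 ]
 [ 0.4498 -0.0514  0.194 ]] [0.483  0.0418 0.194 ]
1.5247764404736748 0.18791779236578388
tbar top [0.4802 0.0438 0.2816] [ 0.2173 -0.0591  0.2511  0.0093]
-1.6240761532473305 0.05985881719658698
slab [[ 0.5487  0.1402  0.018 ]
 [ 0.5368 -0.0568  0.018 ]
 [ 0.4106 -0.0515  0.018 ]
 [ 0.4226  0.1469  0.018 ]] [0.4797 0.0447 0.018 ]
```

>>> carry_out:
  moves: [100,1.45,-2.5,1.2,-0.064,100,1.45,-2.5,1.2,-0.064,100,1.45,-2.5,1.2,-0.064,100,1.45,-2.5,1.2,-0.064,100,1.45,-2.5,1.2,-0.064,100,1.45,-2.5,1.2,-0.064,100,1.45,-2.5,1.2,-0.064,100,1.45,-2.5,1.2,-0.064,100,1.45,-2.5,1.2,-0.064,100,1.45,-2.5,1.2,-0.064]
  squeeze: 40

```text
clock: 1.1
position: [0.3352, 0.2915, 0.3515]
ee_rot: [-0.0, 0.47, 0.882, -0.0]
contact_force: [1.1, 0.1, 0.0]
width: 0.0853
```

>>> carry_out:
  moves: [100,1.45,-2.5,0,-0.065,100,1.45,-2.5,0,-0.065,100,1.45,-2.5,0,-0.065,100,1.45,-2.5,0,-0.065,100,1.45,-2.5,0,-0.065,100,1.45,-2.5,0,-0.065,100,1.45,-2.5,0,-0.065,100,1.45,-2.5,0,-0.065,100,1.45,-2.5,0,-0.065,100,1.45,-2.5,0,-0.065]

```text
clock: 2.1
position: [0.4802, 0.0416, 0.3509]
ee_rot: [-0.0, 0.728, 0.686, -0.0]
contact_force: [0.6, 0.1, -0.1]
width: 0.0854
```

Run:
```python
from h import *
np.set_printoptions(precision=4,suppress=True)
s=manip.get_state();w=manip.get_image("wrist");R=None
print(s["clock"],s["position"],s["ee_rot"],s["contact_force"],s["qpos"])
cv2.imwrite("pics/w1.png",w[:,:,::-1])
ax=(.480,.0438)
for z in(.095,.1,.105,.11,.115,.12,.125,.131,.135):
    p=proj("scene",(*ax,z))[0];print(z,(p-[215,120]+.5)*4.6-.5)
```

```text
2.1 [0.4802 0.0416 0.3509] [-0.0003  0.7276  0.686  -0.0002] [ 0.6091  0.1422 -0.0503] [-0.0581  0.0869  1.4561  0.0001  1.5993  0.0007]
0.095 [251.9918 376.0126]
0.1 [252.3353 368.354 ]
0.105 [252.6807 360.6524]
0.11 [253.028  352.9075]
0.115 [253.3773 345.1188]
0.12 [253.7285 337.2861]
0.125 [254.0818 329.4088]
0.131 [254.5084 319.8969]
0.135 [254.7944 313.5194]
```

View pics/w1.png

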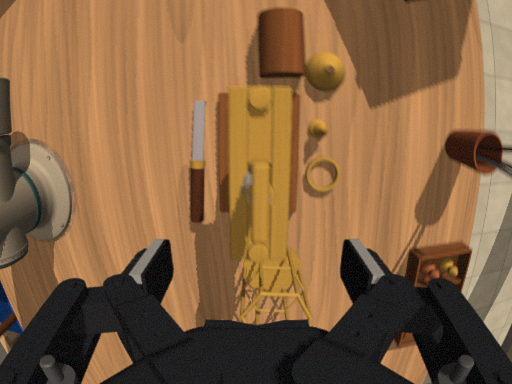

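```bash
cat >> h.py <<'E'
from scipy.spatial.transform import Rotation as Ro
def wplane(s,uv,z):
    c=manip.camera_info("wrist");f=192/np.tan(np.radians(c["fov_y"]/2));H=c["hand_eye"]
    d=np.array(uv)-[c["cx"],c["cy"]];r=np.linalg.norm(d);th=r/f
    ray=np.r_[np.sin(th)*d/r,np.cos(th)]
    R=Ro.from_quat(np.array(s["ee_rot"]),scalar_first=True).as_matrix()
    C=np.array(s["position"])+R@H[:3,3];v=R@H[:3,:3]@ray
    return C+v*(z-C[2])/v[2]
E
python3 - <<'E'
from h import *
np.set_printoptions(precision=4,suppress=True)
s=manip.get_state()
for uv in[(253,165),(271,165),(252,244),(270,244),(262,205)]:print("bar",uv,wplane(s,uv,.2816))
for uv in[(228,87),(292,87),(229,258)]:print("beam",uv,wplane(s,uv,.194))
w=cv2.imread("pics/w1.png")[80:270,180:340]
cv2.imwrite("pics/w1z.png",cv2.resize(w,None,fx=3.1,fy=3.1,interpolation=2))
E
```

```text
bar (253, 165) [0.4823 0.0679 0.2816]
bar (271, 165) [0.4953 0.067  0.2816]
bar (252, 244) [0.4773 0.0053 0.2816]
bar (270, 244) [0.4914 0.0044 0.2816]
bar (262, 205) [0.487  0.0371 0.2816]
beam (228, 87) [0.4609 0.1322 0.194 ]
beam (292, 87) [0.5242 0.1283 0.194 ]
beam (229, 258) [ 0.4459 -0.0534  0.194 ]
```

View pics/w1z.png

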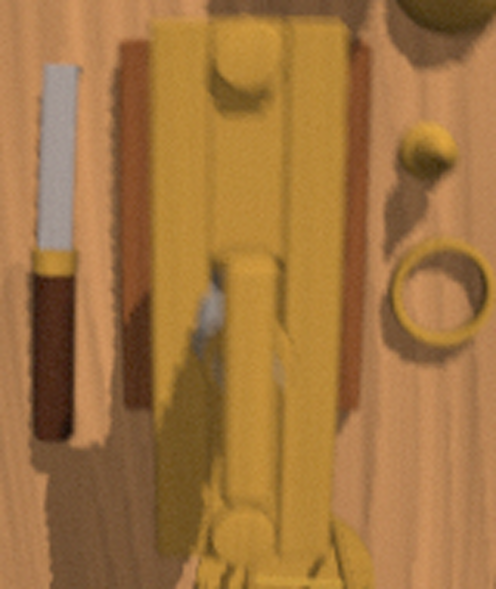

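The wrist view shows the bar at column 262, rows 165-243. That puts it about 5 mm further in +x than the fixed cameras do. I'll go down between the two estimates and check again from near.

>>> carry_out:
  moves: [100,0.03,0,-0.98,0,100,0.03,0,-0.98,0,100,0.03,0,-0.98,0,100,0.03,0,-0.98,0,100,0.03,0,-0.98,0,100,0.03,0,-0.98,0,100,0.03,0,-0.98,0,100,0.03,0,-0.98,0,100,0.03,0,-0.98,0,100,0.03,0,-0.98,0]

```text
clock: 3.15
position: [0.4831, 0.0427, 0.2525]
ee_rot: [0.0, 0.727, 0.687, 0.0]
contact_force: [-0.6, -0.2, -1.0]
width: 0.0854
```

Run:
```python
from h import *
s=manip.get_state();w=manip.get_image("wrist");b=manip.get_image("scene")
print(s["clock"],s["position"],s["contact_force"])
cv2.imwrite("pics/w2.png",w[:,:,::-1]);cv2.imwrite("pics/s2.png",b[:,:,::-1])
z=cv2.resize(b[110:240,205:335,::-1],None,fx=2.95,fy=2.95,interpolation=2)
cv2.imwrite("pics/ws2.png",np.hstack([w[:,110:402,::-1],z[:384]]))
```

```text
3.15 [0.48307189 0.04271337 0.25251011] [-0.60513294 -0.2127349  -1.04601776]
```

View pics/ws2.png

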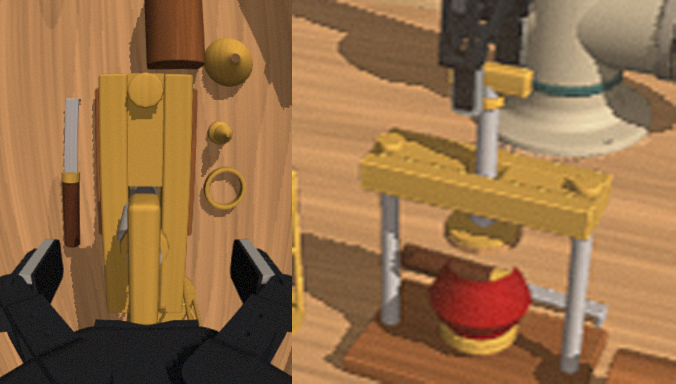

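Run:
```python
from h import *
s=manip.get_state();p=wplane(s,(255.5,205),.2816);q=wplane(s,(255.5,193.3),.2716)
print(p,p-[-.0018+0,.032,0]);print(wplane(s,(241,215),.2816),wplane(s,(270,215),.2816))
```

```text
[0.48363071 0.07500842 0.2816    ] [0.48543071 0.04300842 0.2816    ]
[0.47753881 0.07108512 0.2816    ] [0.48922898 0.0704352  0.2816    ]
```

>>> carry_out:
  moves: [0,0,0,0,0,0,0,0,0,0,0,0,0,0,0,0,0,0,0,0,0,0,0,0,0,0,0,0,0,0,0,0,0,0,0,0,0,0,0,0,0,0,0,0,0,0,0,0,0,0]
  squeeze: 40

```text
clock: 4.25
position: [0.4826, 0.0427, 0.2534]
ee_rot: [-0.0, 0.727, 0.687, -0.0]
contact_force: [-3.1, -0.7, 2.7]
width: 0.0227
```

>>> carry_out:
  moves: [0,0,0,0,0,0,0,0,0,0,0,0,0,0,0,0,0,0,0,0,0,0,0,0,0,0,0,0,0,0,0,0,0,0,0,0,0,0,0,0,0,0,0,0,0,0,0,0,0,0]
  squeeze: 60

```text
clock: 5.25
position: [0.4827, 0.0427, 0.253]
ee_rot: [-0.0, 0.727, 0.687, -0.0]
contact_force: [-5.0, 0.2, -2.2]
width: 0.0217
```

Run:
```python
from h import *
s=manip.get_state();w=manip.get_image("wrist");b=manip.get_image("scene")
print(s["clock"],s["position"],s["contact_force"],s["moment"],s["width"])
z=cv2.resize(b[110:240,205:335,::-1],None,fx=2.95,fy=2.95,interpolation=2)
cv2.imwrite("pics/ws3.png",np.hstack([w[:,110:402,::-1],z[:384]]))
```

```text
5.25 [0.48267179 0.04273577 0.25304518] [-4.98821353  0.1521426  -2.17243414] [-0.01447836  0.82795954 -0.04932974] 0.021705809479176438
```

View pics/ws3.png

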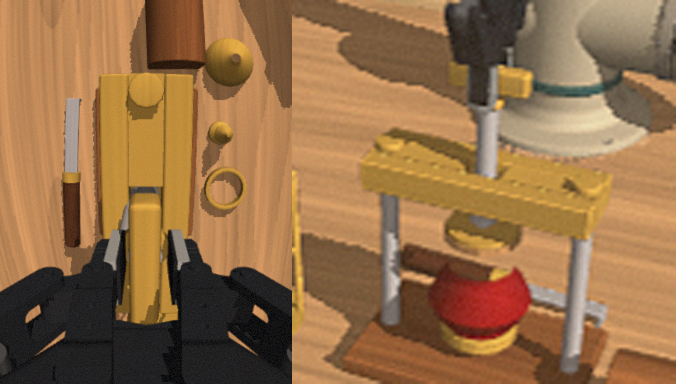

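Width stopped at 21.7 mm instead of 14. In the picture the finger tips have closed on the brass collar under the bar. I'll open, rise 8 mm and close again.

>>> carry_out:
  moves: [45,0,0,0,0,45,0,0,0,0,45,0,0,0,0,45,0,0,0.4,0,45,0,0,0.4,0,0,0,0,0,0,0,0,0,0,0,0,0,0,0,0,0,0,0,0,0,0,0,0,0,0]
  squeeze: 60

```text
clock: 6.35
position: [0.4826, 0.0428, 0.2615]
ee_rot: [-0.0, 0.727, 0.687, -0.0]
contact_force: [-1.9, 0.9, 5.0]
width: 0.0127
```

>>> carry_out:
  moves: [0,0,0,0,0,0,0,0,0,0,0,0,0,0,0,0,0,0,0,0,0,0,0,0,0,0,0,0,0,0,0,0,0,0,0,0,0,0,0,0,0,0,0,0,0,0,0,0,0,0]
  squeeze: 60

```text
clock: 7.35
position: [0.4826, 0.0428, 0.2615]
ee_rot: [-0.0, 0.727, 0.687, -0.0]
contact_force: [-3.4, -0.1, 4.6]
width: 0.0127
```

>>> carry_out:
  moves: [0,0,0,0,0,0,0,0,0,0.06,0,0,0,0,0.06,0,0,0,0,0.06,0,0,0,0,0.06,0,0,0,0,0.06,0,0,0,0,0.06,0,0,0,0,0.06,0,0,0,0,0.06,0,0,0,0,0]
  squeeze: 90

```text
clock: 8.35
position: [0.4824, 0.0428, 0.2601]
ee_rot: [-0.001, 0.542, 0.84, -0.001]
contact_force: [-1.9, 0.8, -2.8]
width: 0.012
```

```bash
cat > st.py <<'E'
from h import *
np.set_printoptions(precision=4,suppress=True)
s=manip.get_state();q=s["ee_rot"]
print(s["clock"],s["position"],"yaw",2*np.arctan2(q[2],q[1])-np.pi/2,"F",s["contact_force"],"M",s["moment"],s["width"])
E
python3 st.py
```

```text
8.35 [0.4824 0.0428 0.2601] yaw 0.4240072759630893 F [-1.8605  0.818  -2.7976] M [0.0277 0.3458 0.0545] 0.011964468579642453
```

>>> carry_out:
  moves: [0,0,0,0,0.07,0,0,0,0,0.07,0,0,0,0,0.07,0,0,0,0,0.07,0,0,0,0,0.07,0,0,0,0,0.07,0,0,0,0,0.07,0,0,0,0,0.05,0,0,0,0,0,0,0,0,0,0]

```text
clock: 9.35
position: [0.4823, 0.0429, 0.2603]
ee_rot: [-0.001, 0.3, 0.954, -0.0]
contact_force: [-2.7, 0.7, -3.8]
width: 0.0123
```

```bash
python3 st.py
```

```text
9.35 [0.4823 0.0429 0.2603] yaw 0.9623220564657284 F [-2.661   0.6718 -3.7539] M [0.1061 0.4829 0.0106] 0.012346253774663215
```

>>> carry_out:
  moves: [0,0,0,-0.1,0,0,0,0,-0.1,0,0,0,0,-0.1,0,0,0,0,-0.1,0,0,0,0,-0.1,0,0,0,0,-0.1,0,0,0,0,-0.1,0,0,0,0,-0.1,0,0,0,0,0,0,0,0,0,0,0]

```text
clock: 10.35
position: [0.4824, 0.0429, 0.253]
ee_rot: [-0.001, 0.299, 0.954, -0.0]
contact_force: [-4.3, 1.3, -3.5]
width: 0.0118
```

```bash
python3 st.py
python3 - <<'E'
from h import *
b=manip.get_image("scene")
cv2.imwrite("pics/s4.png",cv2.resize(b[150:240,225:315,::-1],None,fx=6,fy=6,interpolation=2))
for z in(.095,.1,.105,.11,.115,.12,.125):
    a=np.linspace(0,6.28,60);
    for r in(.028,.032):
        P=proj("scene",np.c_[.482+r*np.cos(a),.043+r*np.sin(a),0*a+z]);P=(P-[225,150]+.5)*6-.5
        print(z,r,P.min(0),P.max(0))
E
```

```text
10.35 [0.4824 0.0429 0.253 ] yaw 0.9638175741869826 F [-4.2751  1.3126 -3.5172] M [ 0.2004  0.7919 -0.0013] 0.011776906212161932
0.095 0.028 [197.42684783 274.60020303] [333.71191192 352.88650144]
0.095 0.032 [187.70550704 269.28044537] [343.47337848 358.76564035]
0.1 0.028 [197.67508033 264.72789398] [334.3436436  342.76386283]
0.1 0.032 [187.92648541 259.42586582] [344.13271805 348.62500461]
0.105 0.028 [197.92470732 254.80135852] [334.97893413 332.58293951]
0.105 0.032 [188.14870502 249.51733456] [344.79577307 338.42577845]
0.11 0.028 [198.17574056 244.82014863] [335.61781366 322.34322663]
0.11 0.032 [188.37217635 239.55440732] [345.46257502 328.16745264]
0.115 0.028 [198.42819199 234.78381135] [336.2603127 312.0442135]
0.115 0.032 [188.59691    229.53663491] [346.13315576 317.84951198]
0.12 0.028 [198.68207364 224.69188871] [336.90646208 301.68538351]
0.12 0.032 [188.82291671 219.46356322] [346.80754751 307.47143531]
0.125 0.028 [198.93739772 214.54391764] [337.55629301 291.26621399]
0.125 0.032 [189.05020732 209.33473308] [347.48578284 297.03269535]
```

View pics/s4.png

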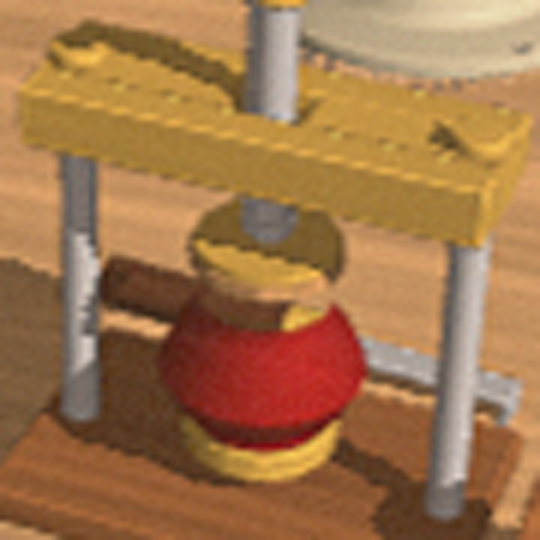

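The foot's lower edge is at row 297 and the edge of the globe's flat top at row 332, so the gap is about 18-20 mm (globe top about 0.104). I'll go down 13 mm and then feel for contact.

>>> carry_out:
  moves: [0,0,0,-0.15,0,0,0,0,-0.15,0,0,0,0,-0.15,0,0,0,0,-0.15,0,0,0,0,-0.15,0,0,0,0,-0.15,0,0,0,0,-0.15,0,0,0,0,-0.15,0,0,0,0,-0.1,0,0,0,0,0,0]

```text
clock: 11.4
position: [0.4824, 0.0429, 0.24]
ee_rot: [-0.001, 0.299, 0.954, -0.0]
contact_force: [-4.3, 1.6, -3.1]
width: 0.0121
```

```bash
python3 st.py
```

```text
11.4 [0.4824 0.0429 0.24  ] yaw 0.9637906290852523 F [-4.3018  1.6257 -3.0599] M [ 0.203   0.7374 -0.0314] 0.01214690519540398
```

>>> carry_out:
  moves: [0,0,0,-0.05,0,0,0,0,-0.05,0,0,0,0,-0.05,0,0,0,0,-0.05,0,0,0,0,-0.05,0,0,0,0,-0.05,0,0,0,0,0,0,0,0,0,0,0,0,0,0,0,0,0,0,0,0,0]

```text
clock: 12.4
position: [0.4824, 0.0429, 0.2371]
ee_rot: [-0.001, 0.299, 0.954, -0.0]
contact_force: [-4.2, 1.4, -3.0]
width: 0.0119
```

```bash
python3 st.py
```

```text
12.4 [0.4824 0.0429 0.2371] yaw 0.9637750320254788 F [-4.2185  1.3553 -2.9808] M [ 0.1745  0.89   -0.032 ] 0.011912197214779973
```

>>> carry_out:
  moves: [0,0,0,-0.05,0,0,0,0,-0.05,0,0,0,0,-0.05,0,0,0,0,-0.05,0,0,0,0,-0.05,0,0,0,0,-0.05,0,0,0,0,0,0,0,0,0,0,0,0,0,0,0,0,0,0,0,0,0]

```text
clock: 13.4
position: [0.4824, 0.0429, 0.2346]
ee_rot: [-0.0, 0.299, 0.954, 0.0]
contact_force: [-6.3, 0.4, -0.0]
width: 0.0121
```

```bash
python3 st.py
```

```text
13.4 [0.4824 0.0429 0.2346] yaw 0.9637811599368664 F [-6.2903  0.4274 -0.0194] M [0.2269 0.9834 0.0014] 0.012053503943271088
```

>>> carry_out:
  moves: [0,0,0,-0.04,0,0,0,0,-0.04,0,0,0,0,-0.04,0,0,0,0,-0.04,0,0,0,0,-0.04,0,0,0,0,-0.04,0,0,0,0,0,0,0,0,0,0,0,0,0,0,0,0,0,0,0,0,0]

```text
clock: 14.4
position: [0.4825, 0.0429, 0.2333]
ee_rot: [0.0, 0.299, 0.954, 0.0]
contact_force: [-7.1, 1.5, 5.3]
width: 0.0121
```

```bash
python3 st.py
```

```text
14.4 [0.4825 0.0429 0.2333] yaw 0.9638689070307356 F [-7.0535  1.4639  5.264 ] M [0.0813 1.2169 0.0289] 0.012053209340447135
```

>>> carry_out:
  moves: [0,0,0,-0.03,0,0,0,0,-0.03,0,0,0,0,-0.02,0,0,0,0,0,0,0,0,0,0,0,0,0,0,0,0,0,0,0,0,0,0,0,0,0,0,0,0,0,0,0,0,0,0,0,0]

```text
clock: 15.4
position: [0.4826, 0.0428, 0.2329]
ee_rot: [0.0, 0.299, 0.954, 0.0]
contact_force: [-8.4, 2.2, 6.5]
width: 0.0117
```

```bash
python3 st.py
```

```text
15.4 [0.4826 0.0428 0.2329] yaw 0.9638321317089109 F [-8.3982  2.209   6.5077] M [ 0.1425  1.3382 -0.0493] 0.011655324686808185
```

>>> carry_out:
  moves: [0,0,0,0,-0.06,0,0,0,0,-0.06,0,0,0,0,-0.06,0,0,0,0,-0.06,0,0,0,0,-0.06,0,0,0,0,-0.06,0,0,0,0,-0.06,0,0,0,0,-0.06,0,0,0,0,-0.06,0,0,0,0,0]

```text
clock: 16.4
position: [0.4826, 0.0427, 0.2329]
ee_rot: [0.0, 0.543, 0.84, 0.0]
contact_force: [-7.4, 0.3, 6.9]
width: 0.012
```

```bash
python3 st.py
```

```text
16.4 [0.4826 0.0427 0.2329] yaw 0.4231043236387486 F [-7.3844  0.2583  6.9203] M [0.1119 1.3797 0.0398] 0.011953104801415008
```

>>> carry_out:
  moves: [0,0,0,0,-0.06,0,0,0,0,-0.06,0,0,0,0,-0.06,0,0,0,0,-0.06,0,0,0,0,-0.06,0,0,0,0,-0.06,0,0,0,0,-0.06,0,0,0,0,-0.06,0,0,0,0,0,0,0,0,0,0]

```text
clock: 17.4
position: [0.4828, 0.0426, 0.2329]
ee_rot: [0.0, 0.727, 0.687, 0.0]
contact_force: [-6.6, 1.1, 7.1]
width: 0.0119
```

```bash
python3 st.py
```

```text
17.4 [0.4828 0.0426 0.2329] yaw -0.056046584882922135 F [-6.5725  1.0661  7.1258] M [0.087  1.3348 0.0724] 0.011942631690706872
```

>>> carry_out:
  moves: [0,0,0,0,-0.03,0,0,0,0,0,0,0,0,0,0,0,0,0,0.05,0,0,0,0,0.05,0,0,0,0,0.05,0,0,0,0,0,0,0,0,0,0,0,0,0,0,0,0,0,0,0,0,0]

```text
clock: 18.4
position: [0.4827, 0.0425, 0.2331]
ee_rot: [0.0, 0.737, 0.676, -0.0]
contact_force: [-6.3, -0.5, -0.2]
width: 0.0118
```

```bash
python3 st.py
```

```text
18.4 [0.4827 0.0425 0.2331] yaw -0.08588578252172208 F [-6.2829 -0.5307 -0.1602] M [0.1101 0.978  0.1102] 0.011815926305792408
```

The rod held when I took the load off the wrist: Fz is about 0 and z moved 0.2 mm. Now I'll release and retreat.

>>> carry_out:
  moves: [0,0,0,0,0.02,0,0,0,0,0,60,0,0,0,0,60,0,0,0,0,60,0,0,0,0,60,0,0,0,0,60,0,0,0,0,60,0,0,0,0,60,0,0,0,0,60,0,0,0,0]

```text
clock: 19.4
position: [0.4831, 0.0427, 0.2326]
ee_rot: [0.0, 0.73, 0.683, 0.0]
contact_force: [-0.1, -0.4, 0.1]
width: 0.0513
```

```bash
python3 st.py
```

```text
19.4 [0.4831 0.0427 0.2326] yaw -0.06601645862196359 F [-0.0654 -0.3796  0.1496] M [ 0.0357  0.0692 -0.0116] 0.05125936217717747
```

>>> carry_out:
  moves: [60,0,0,0.5,0,60,0,0,1,0,60,0,0,1,0,60,0,0,1.5,0,60,0,0,2,0,60,0,0,2,0,60,0,0,2,0,60,0,0,2,0,60,0,0,0,0,60,0,0,0,0]

```text
clock: 20.4
position: [0.4831, 0.0427, 0.353]
ee_rot: [0.0, 0.73, 0.683, 0.0]
contact_force: [0.9, 0.3, -0.5]
width: 0.0508
```

```bash
python3 st.py
python3 - <<'E'
from h import *
s=manip.get_state();w=manip.get_image("wrist");b=manip.get_image("scene")
z=cv2.resize(b[120:240,215:335,::-1],None,fx=3.2,fy=3.2,interpolation=2)
cv2.imwrite("pics/ws5.png",np.hstack([w[:,110:402,::-1],z[:384]]))
E
```

```text
20.4 [0.4831 0.0427 0.353 ] yaw -0.06598663396586457 F [ 0.8954  0.2689 -0.4965] M [ 0.0364 -0.0214 -0.0277] 0.05077274869189734
```

View pics/ws5.png

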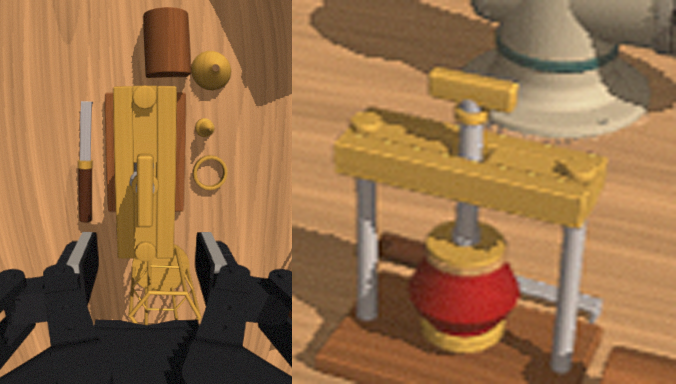

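The picture shows the T-bar back parallel to the beam, the foot seated on the intact globe, and the bystanders in place.

```bash
python3 -c "
from rig import manip
print(manip.sign_off())"
```

```text
the job is handed in; nothing more can be done
None
```

The clamp is locked with the cork foot pressing on the globe at about 10 N, and I handed the job in at about 20.5 s of the 51 s limit. I gripped the T-bar and twisted it about 1.02 rad to unlock. I then slid the rod down about 27 mm to the globe and pressed slowly, twisted the bar back to lock, and let go.

- **Pressing force:** the wrist force rose from -3.0 N (moving free) to +6.5 N before locking and +7.1 N after. That puts the foot at about 9.5 to 10 N, with about 1 N of uncertainty from sensor bias and friction. I couldn't measure it directly after letting go.
- **Lock:** when I took the wrist load off, still gripping the bar, the rod moved only 0.2 mm and the wrist force fell to about 0. I turned the bar 0.03 rad past the start angle and then 0.02 rad back, so the tool ended within about 0.01 rad of where it started.
- **Last pictures:** the T-bar is parallel to the beam, the foot sits on the globe with no crack visible, and the other things look unmoved. The gripper was well clear, at a height of 0.353 m.

Two things disagreed along the way:
- **First grasp:** the fingers closed on the collar under the bar (21.7 mm wide instead of 14). I opened them, rose 8 mm and gripped again; the opening then read 12 to 13 mm.
- **Camera estimates:** the wrist camera placed the bar about 5 mm further out in x than the fixed cameras did. I went between the two, and the near view showed the bar centred to about 1 mm.

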